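# Change the hole cutter in a drill chuck

## Robot

A 6-joint arm with a two-finger parallel gripper is mounted at the origin on a cart in front of the work surface, level with it; the furniture and walls round the work are solid. World frame = base frame: x ahead of the robot, y to its left, z up, the work surface at z = 0. Lengths are in mm, angles in degrees, forces in N, time in s.
With the tool pointing down it reaches from about 300 to 850 mm from the base axis. Payload 4.2 kg.
Tool frame: the origin (TCP) lies midway between the tips of the shut fingers; the grasp point (between the pads) lies 19 mm behind it; z points along the fingers, y is the line along which they close (so a half turn about z gives the same grasp; the last joint's range is limited). The gripper opens to 91 mm and grips with 3 to 60 N. Pads are 32 mm wide; open, the fingers measure 118 mm over their backs; the gripper's body (76 mm by 178 mm) begins 60 mm behind the grasp point.
Start: joints at [-77.808, 18.312, 89.639, -0, 72.044, -1.146], TCP at [132.657, -559.508, 180.776] pointing down, gripper open.
Joint ranges: [-177.97, 177.97], [-48.28, 115.42], [12.27, 149.76], [-77.06, 257.06], [2.81, 150.46], [-146.56, 146.56]. Speed limits (degrees/s): [147.25, 147.25, 180, 180, 180, 180].

## Interface

Orientations are given as [roll, pitch, yaw] about the fixed x, y, z axes, in that order (R = Rz(yaw) Ry(pitch) Rx(roll)).
In Python, from workcell import env gives the robot as it stands.
- The arm moves only by the tool send_rows, never from a script. Its argument "steps" is a list that holds one entry, the list of rows, each a list of 5 numbers: the shift along the tool's x, y, z scaled (see below), then the turn about the tool's z scaled (see below), then the opening, from 0 (shut) to 1 (fully open). In form: [[[dx, dy, dz, yaw, fingers], ...]]. A call has 1 to 5 rows; each row shifts and turns the commanded pose from where the row before left it, along the tool's axes as they then stand; what a row does not reach is not made up. The controller multiplies each number of a shift by 0.04 m and each number of a turn by 0.12 rad. A row lasts 1/12 s, in which the tool goes at most 41.7 mm and 7.16 degrees, less where a joint would pass 70% of its speed; a pose out of reach is approached as far as the arm can. A call with a number of a shift or a turn outside -1 to 1 is refused whole. A call with a gripper value outside its range is refused whole. The fingers move at their own pace and stop on an object; "squeeze" is the grip in N (left out, the last holds). Time passes only in rows, so rows that do not move let the fingers close. It gives the time, the measured TCP pose, the force, the opening and the grip force at its end, in the units of the state.
- env.state(): the state, without advancing time (a new reading comes with each control period).
- env.grab_frame(name): name is "scene" or "top" or "wrist"; returns a dict with "pixels" (384x512x3 uint8, red, green, blue), "depth" (384x512 float32, mm along the optical axis (not along the pixel's ray), 0 where there is no reading), "intrinsics" (3x3 intrinsics, pixels), "cam_to_world" (4x4, takes a point from camera to world coordinates). Camera axes: x right, y down, z forward; pixel columns grow to the right and rows downward; lengths in mm; the calibration is good to about 2 mm. The wrist camera is an equidistant fisheye: a pixel r from the principal point sees the ray r / f radians off the axis. A picture is of the moment at which its call begins.
- env.job_done(): hands the job in; it is judged then, once.
The state is a dict: "time_s": time; "qpos": joint angles; "qvel": joint speeds; "effort": joint torques, N m; "ee_pos": TCP position; "ee_rot": TCP orientation; "force": force on the tool from outside, world axes, zero at the start; "torque": the same for the moment, N m; "gripper_width": finger opening in mm; "gripper_force": force on a finger pad.
Only numpy, scipy, OpenCV 4.12 (cv2) and the standard library are available. Lean on these libraries where they do the work, as an engineer would, in place of code of your own. Each camera call takes 0.05 s, during which the arm holds its last target. There are 200 camera calls.

## Task

Change the cutter in the drill chuck: turn the black knurled sleeve counter-clockwise, seen from above, to open the jaws, lift out the silver hole cutter and stand it fully down in the empty well at the end of the wooden index block. Then take the larger gold hole cutter from the block, stand it in the open chuck with its shoulder down on the jaws, and turn the sleeve clockwise until all three jaws grip it firmly, upright and centred. Do not drop a cutter onto the desk, leave the other two bits in the block and everything else on the desk where it is, and take the gripper away at the end.

Things in the scene. Friction and masses are not known exactly. Their poses are not given: they have to be found in the camera images.
- chuck_stand: fixed bench stand: dark steel base plate 110 x 100 x 10 mm with a blue clamping block (66 x 62 mm, up to z = 44 mm) that holds a drill chuck, nose up. Origin: centre of the underside, on the desk; z up, on the chuck's axis
- chuck_nose (a point): point on the chuck's axis at the flat tops of its three steel jaws, 112 mm above the desk. The jaws are 26 mm deep below it; the open bore is 17 mm across. Frame as the stand's (z up)
- sleeve_grip (a point): point on the chuck's axis at the mid-height of the sleeve's straight knurled part, 27 mm below chuck_nose. The sleeve is a black ring 48 mm in diameter (50 mm over its ribs), straight from 40 mm to 14 mm below chuck_nose, then tapering to 37 mm in diameter at 5.5 mm below chuck_nose. The dark ring below it (47 mm in diameter) is fixed
- chuck_sleeve (a joint): angle of the sleeve: 0 = jaws fully open (stop), growing as it is turned clockwise seen from above, which closes the jaws (the bore shrinks from 17 mm by 6 mm in diameter per rad). On a 10 mm shank the jaws touch at about 1.17 and then grip as the sleeve is forced on by a further 0.1 to 0.3 rad; stop at 1.6. Turning it takes about 0.15 N m, it stays where it is left
- jaw0: first of the three steel jaws, which all move together; origin on the chuck's axis at the jaw tops when open, it shifts with the jaw, x points outward along the jaw
- jaw1: second jaw, as the first
- jaw2: third jaw, as the first
- cutter_steel: silver hole cutter, at first clamped in the chuck: 10 mm shank 24 mm long (pointing down), above it a cup 26 mm in diameter and 20 mm high, above that a 7 mm centre drill of 6 mm diameter. Origin: centre of the shank's lower end; z up along its axis. 0.1 kg; grasp across the cup
- cutter_steel_shoulder (a point): on the silver cutter's axis at the underside of the cup (24 mm above its origin): this shoulder rests on the jaw tops or on the top of the block
- cutter_gold: gold hole cutter, at first standing in one of the three filled wells of the index block: as the silver one, but the cup is 32 mm in diameter. Origin: centre of the shank's lower end; z up along its axis. 0.1 kg; grasp across the cup
- cutter_gold_shoulder (a point): on the gold cutter's axis at the underside of the cup (24 mm above its origin)
- index_block: fixed wooden block 62 mm (x) x 190 mm (y) x 34 mm high with four wells in a row along its y, 46 mm apart. Origin: centre of the underside
- index_block_hole0 (a point): mouth centre, on the block's top, of the well at the block's -y end, which is empty at the start; every well is 14 mm in diameter and 28 mm deep. Frame as the block's
- step_drill: dark conical step drill, 24 mm in diameter and 33 mm high above the block, standing in another well (10 mm shank, origin at its lower end); to be left alone
- countersink: dark countersink, 21 mm in diameter and 26 mm high above the block, standing in another well (10 mm shank, origin at its lower end); to be left alone
- tape_1: roll of black tape, 62 mm in diameter, 19 mm high; bystander
- plug_dt_a: small grey plug, 46 mm long; bystander
Things that resemble listed ones, but are neither listed nor needed, are in the scene too. Several things have the shape of the cutter_gold; the one meant has the colours described above.

How it is judged:
By the outcome, as a careful person would: the job done as asked, in the order asked, and still so for the second after the job is handed in, with the robot touching nothing.
It also fails if it takes over 64 s, if anything falls off the work surface, if the arm or the gripper's body presses on something with over 40 N, if the wrist force passes 120 N, or if a joint passes its speed limit or range.

## Working session

There is one attempt and no reset: what is moved stays moved. The work goes in short steps, Python scripts to look and compute and a tool call to move; the robot and the scene stay as the last step left them, time stands still between calls to the robot, and variables do not carry over. Pictures are saved under pics/ and viewed, at most 11 in all, crops included, and the job is handed in when it is done.

Besides the shell and the picture viewer there is one more tool, called after "Request:" as name(argument=value, ...), one argument or row to a line, values as JSON. send_rows: Moves the arm, as the interface text tells. Shifts and turns lie within -1 to 1; 1 stands for 0.04 m of shift or 0.12 rad of turn. Its arguments: {"type":"object","properties":{"steps":{"type":"array"},"squeeze":{"type":"number"}},"required":["steps"]}

```bash
mkdir -p pics
cat > h.py <<'E'
import numpy as np, cv2
from workcell import env
def save(name,fn,crop=None,scale=1):
    f=env.grab_frame(name); np.savez('pics/'+fn+'.npz',**f)
    im=f['pixels'][:,:,::-1]
    if crop: im=im[crop[1]:crop[3],crop[0]:crop[2]]
    if scale!=1: im=cv2.resize(im,None,fx=scale,fy=scale,interpolation=cv2.INTER_CUBIC)
    cv2.imwrite('pics/'+fn+'.png',im); return f
def pt(f,u,v,z=None):
    K=f['intrinsics'];T=f['cam_to_world']
    r=np.array([(u-K[0,2])/K[0,0],(v-K[1,2])/K[1,1],1.])
    if z is None: return (T@np.r_[r*f['depth'][int(v),int(u)],1])[:3]
    d=T[:3,:3]@r;o=T[:3,3]; return o+d*(z-o[2])/d[2]
def cloud(f):
    K=f['intrinsics'];T=f['cam_to_world'];v,u=np.mgrid[:384,:512];d=f['depth']
    P=np.stack([(u-K[0,2])/K[0,0]*d,(v-K[1,2])/K[1,1]*d,d],-1)@T[:3,:3].T+T[:3,3]
    P[d==0]=np.nan; return P
E
python3 - <<'E'
from h import *
f=save('top','top1'); g=save('scene','sc1')
a=cv2.imread('pics/top1.png');b=cv2.imread('pics/sc1.png')
print(f['cam_to_world'],f['intrinsics'],g['cam_to_world'])
print(env.state())
cv2.imwrite('pics/top1b.png',cv2.resize(a,(800,600),interpolation=cv2.INTER_CUBIC))
cv2.imwrite('pics/sc1b.png',cv2.resize(b,(800,600),interpolation=cv2.INTER_CUBIC))
E
```

```text
[[-1.75766219e-02 -9.97807836e-01  6.38011366e-02  4.76509257e+02]
 [-9.99488761e-01  1.92390225e-02  2.55357733e-02 -1.43042601e+02]
 [-2.67072662e-02 -6.33196864e-02 -9.97635875e-01  9.53425036e+02]
 [ 0.00000000e+00  0.00000000e+00  0.00000000e+00  1.00000000e+00]] [[352.70066353   0.         251.7565371 ]
 [  0.         352.70066353 194.12701561]
 [  0.           0.           1.        ]] [[ 8.90776613e-01 -2.54727349e-01  3.76338948e-01  2.23351744e+02]
 [-4.54060868e-01 -4.65002496e-01  7.60000926e-01 -7.80175755e+02]
 [-1.85944707e-02 -8.47871840e-01 -5.29875069e-01  5.52796009e+02]
 [ 0.00000000e+00  0.00000000e+00  0.00000000e+00  1.00000000e+00]]
{'time_s': 0.1, 'qpos': array([-7.78081146e+01,  1.83479152e+01,  8.97000344e+01, -4.14407833e-04,
        7.20427891e+01, -1.14485377e+00]), 'qvel': array([-0.05647972, -0.12334854, -0.20828163,  0.01649713,  0.00479401,
        0.00776479]), 'effort': array([ 8.87789247e-04, -4.13333237e+01, -2.32508987e+01,  7.29609746e-02,
        4.21805901e-02, -3.81834639e-05]), 'ee_pos': array([ 132.53972853, -558.99887412,  180.00082788]), 'ee_rot': array([-1.79909272e+02, -1.41903089e-03,  1.33368661e+01]), 'force': array([ 0.44469503, -0.27683164,  0.36139081]), 'torque': array([-0.00777992, -0.01634473, -0.02267124]), 'gripper_force': 0.0, 'gripper_width': 91.48087261117718}
```

View pics/top1b.png

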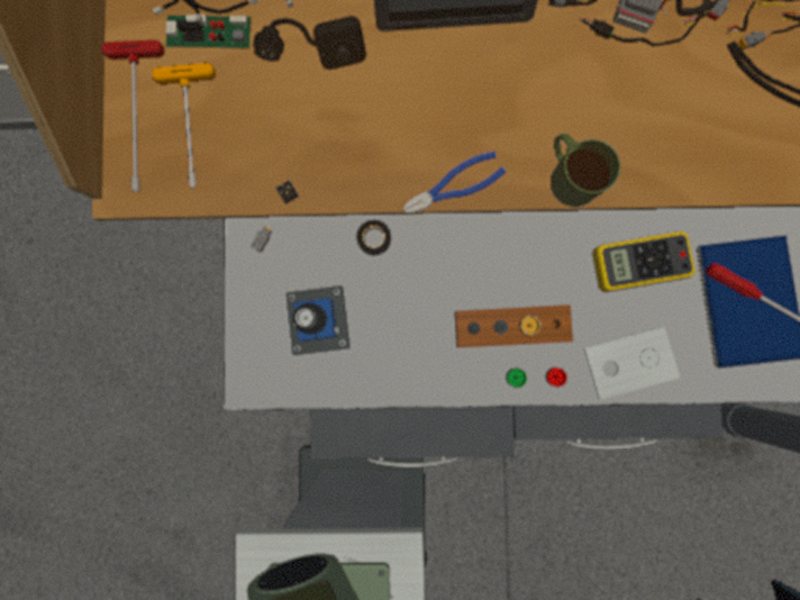

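View pics/sc1b.png

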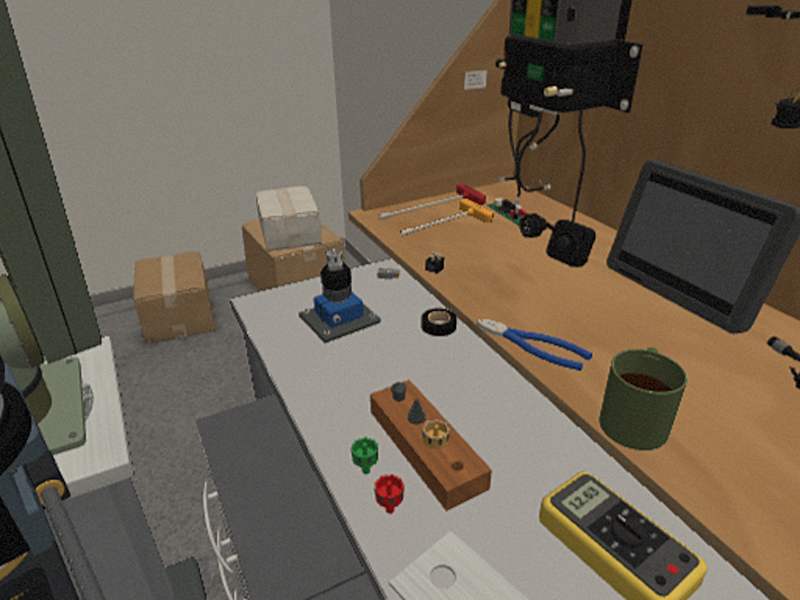

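The top view (800x600) shows the silver cutter in the chuck at (308,318) and the gold cutter in the block at (530,324). The empty well is at (557,323). The step drill and countersink are at (500,326) and (474,327).

Things that could be taken for the gold cutter: the green cutter at (516,377), the red cutter at (556,377), and the well-like discs on the white plate at (611,368) and (649,357). By its gold colour and its place in the block, I choose (530,324).

Run:
```python
from h import *
d=dict(np.load('pics/top1.npz')); s=dict(np.load('pics/sc1.npz'))
for nm,f in(('top',d),('sc',s)):
    P=cloud(f); im=f['pixels'].astype(int); R,G,B=im[...,0],im[...,1],im[...,2]
    hsv=cv2.cvtColor(f['pixels'],cv2.COLOR_RGB2HSV).astype(int)
    x,y,z=P[...,0],P[...,1],P[...,2]
    roi=(x>400)&(x<620)&(y>-480)&(y<80)
    print(nm,'desk z',np.nanmedian(z[roi&(abs(z)<15)]))
    blk=roi&(z>26)&(z<42)&(y<-180)&(abs(x-505)<60)&(hsv[...,1]>100)
    r=cv2.minAreaRect(np.stack([x[blk],y[blk]],-1).astype(np.float32)); print('block rect',r,blk.sum(),np.nanmedian(z[blk]))
    for n,lo,hi in(('blocktops',40,80),('chucktop',124,145),('chuckhi',115,145),('sleeve',75,104)):
        m=roi&(z>lo)&(z<hi)&((y<-180) if n=='blocktops' else (y>-100)&(x<580)&(x>440))
        nn,l=cv2.connectedComponents(m.astype(np.uint8))
        for i in range(1,nn):
            k=l==i
            if k.sum()<8: continue
            q=P[k]; c,rad=cv2.minEnclosingCircle(q[:,:2].astype(np.float32))
            vv,uu=np.where(k); print(n,k.sum(),'uv',uu.mean().round(1),vv.mean().round(1),'mid',np.round(c,1),'r',round(rad,1),'mean',q.mean(0).round(1),'zmax',q[:,2].max().round(1))
    m=roi&(z>0)&(z<25)&(y>-100)&(x<580); 
    m=roi&(abs(z-10)<5)&(y>-100)&(y<90)&(B<110)
    print('plate',cv2.minAreaRect(np.stack([x[m],y[m]],-1).astype(np.float32)),m.sum())
    m=roi&(B>R+40)&(z>30)&(z<50)
    print('blue',cv2.minAreaRect(np.stack([x[m],y[m]],-1).astype(np.float32)),m.sum(),np.nanmedian(z[m]))
a=cv2.resize(d['pixels'][190:230,285:375,::-1],None,fx=8,fy=8,interpolation=cv2.INTER_CUBIC)
b=cv2.resize(d['pixels'][180:230,180:230,::-1],None,fx=5,fy=5,interpolation=cv2.INTER_CUBIC)
c=cv2.resize(s['pixels'][230:330,225:325,::-1],None,fx=2.5,fy=2.5,interpolation=cv2.INTER_CUBIC)
e=cv2.resize(s['pixels'][150:225,185:260,::-1],(250,250),interpolation=cv2.INTER_CUBIC)
o=np.zeros((570,750,3),np.uint8);o[:320,:720]=a;o[320:,:250]=b;o[320:,250:500]=c;o[320:,500:]=e
cv2.imwrite('pics/crop1.png',o)
```

```text
top desk z -0.3084587367992526
block rect ((500.9473571777344, -354.43292236328125), (83.55746459960938, 267.3359069824219), 9.915082931518555) 1509 33.76647999346926
blocktops 80 uv 338.8 208.2 mid [ 494.3 -340.2] r 16.5 mean [ 494.3 -341.    49.3] zmax 60.3
blocktops 53 uv 320.1 209.0 mid [ 492.7 -294. ] r 10.7 mean [ 492.9 -293.4   50. ] zmax 64.8
blocktops 51 uv 302.6 210.1 mid [ 491.1 -249.1] r 10.4 mean [ 491.  -248.6   53.4] zmax 60.6
blocktops 30 uv 355.6 239.2 mid [ 409.  -383.2] r 16.3 mean [ 414.6 -382.2   42.9] zmax 47.9
blocktops 15 uv 325.9 240.1 mid [ 412.4 -309.8] r 12.6 mean [ 413.6 -306.9   42.4] zmax 45.0
blocktops 15 uv 334.7 240.3 mid [ 412.3 -326.1] r 12.9 mean [ 412.6 -329.2   42.6] zmax 44.5
chucktop 42 uv 193.8 203.0 mid [510.8  13.7] r 13.3 mean [510.8  14.4 130. ] zmax 134.2
chucktop 8 uv 193.9 203.1 mid [510.7  13.8] r 2.7 mean [510.4  13.2 135.3] zmax 138.7
chuckhi 102 uv 194.5 203.0 mid [510.8  13.7] r 13.3 mean [511.1  14.  124. ] zmax 138.7
sleeve 152 uv 199.5 204.2 mid [510.8  13.8] r 24.9 mean [509.1   7.1  95.7] zmax 104.0
plate ((510.4971923828125,
[... 922 characters left out ...]
4] zmax 48.7
blocktops 57 uv 251.1 308.9 mid [ 407.4 -384.4] r 16.9 mean [ 413.7 -383.4   41.7] zmax 43.4
blocktops 20 uv 248.5 309.5 mid [ 407.9 -384.8] r 2.9 mean [ 407.7 -385.6   45.4] zmax 49.0
chucktop 54 uv 213.3 161.8 mid [507.9  12. ] r 13.8 mean [509.   11.3 128.8] zmax 136.1
chuckhi 90 uv 213.4 163.5 mid [508.6  11.8] r 14.0 mean [508.2   9.3 125.1] zmax 136.1
sleeve 223 uv 214.6 177.5 mid [508.6  10.8] r 25.1 mean [504.3  -1.7  90.7] zmax 103.9
plate ((509.60174560546875, 10.011302947998047), (110.10123443603516, 99.8673095703125), 4.443949222564697) 443
blue ((508.5705261230469, 10.761672973632812), (64.83901977539062, 60.555267333984375), 5.784898281097412) 238 41.83382575104446
```

View pics/crop1.png

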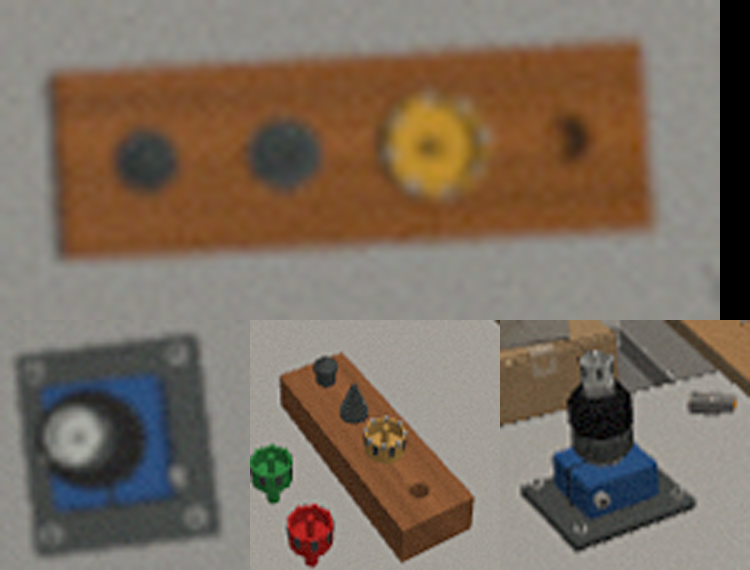

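Request:
send_rows(
  steps=[
    [[0.7, -0.66, -0.1, 0, 1], [0.7, -0.66, -0.1, 0, 1], [0.7, -0.66, -0.1, 0, 1], [0.7, -0.66, -0.1, 0, 1], [0.7, -0.66, -0.1, 0, 1]],
  ],
)

```text
time_s: 0.52
ee_pos: [238.8, -396.9, 200.5]
ee_rot: [-180.0, 0.0, 13.3]
force: [1.4, 0.0, 0.8]
gripper_width: 91.3
gripper_force: 0.0
```

Request:
send_rows(
  steps=[
    [[0.7, -0.66, -0.1, 0, 1], [0.7, -0.66, -0.1, 0, 1], [0.7, -0.66, -0.1, 0, 1], [0.7, -0.66, -0.1, 0, 1], [0.7, -0.66, -0.1, 0, 1]],
  ],
)

```text
time_s: 0.93
ee_pos: [344.6, -236.2, 220.8]
ee_rot: [-180.0, 0.0, 13.3]
force: [0.9, -0.9, 0.4]
gripper_width: 91.1
gripper_force: 0.0
```

Request:
send_rows(
  steps=[
    [[0.7, -0.66, 0, 0, 1], [0.7, -0.66, 0, 0, 1], [0.7, -0.66, 0, 0, 1], [0.7, -0.66, 0, 0, 1], [0.7, -0.66, 0, 0, 1]],
  ],
)

```text
time_s: 1.35
ee_pos: [450.4, -75.4, 220.6]
ee_rot: [180.0, 0.0, 13.4]
force: [0.8, -0.4, -0.3]
gripper_width: 91.6
gripper_force: 0.0
```

Request:
send_rows(
  steps=[
    [[0, 0, 0, -1, 1], [0, 0, 0, -1, 1], [0, 0, 0, -1, 1], [0, 0, 0, -1, 1], [0, 0, 0, -1, 1]],
  ],
)

```text
time_s: 1.77
ee_pos: [449.7, -77.0, 220.3]
ee_rot: [-180.0, 0.0, 48.1]
force: [0.9, 0.1, 0.5]
gripper_width: 91.5
gripper_force: 0.0
```

Request:
send_rows(
  steps=[
    [[0.89, -0.13, 0, 0, 1], [0.89, -0.13, 0, 0, 1], [0.89, -0.13, 0, 0, 1], [0, 0, 0, 0, 1], [0, 0, 0, 0, 1]],
  ],
)

```text
time_s: 2.18
ee_pos: [510.4, 13.3, 219.9]
ee_rot: [-179.9, 0.1, 47.9]
force: [-0.0, -0.6, 0.4]
gripper_width: 91.0
gripper_force: 0.0
```

```bash
cat >> h.py <<'E'
def wpt(f,u,v,z):
    K=f['intrinsics'];T=f['cam_to_world']
    a=np.array([(u-K[0,2])/K[0,0],(v-K[1,2])/K[1,1]]);r=np.hypot(*a)
    d=T[:3,:3]@np.r_[a/r*np.sin(r),np.cos(r)];o=T[:3,3]; return o+d*(z-o[2])/d[2]
def wcloud(f):
    K=f['intrinsics'];T=f['cam_to_world'];v,u=np.mgrid[:384,:512];d=f['depth']
    a=(u-K[0,2])/K[0,0];b=(v-K[1,2])/K[1,1];r=np.hypot(a,b)+1e-9;k=np.where(r<1.4,np.tan(np.minimum(r,1.4))/r,np.nan)
    P=np.stack([a*k*d,b*k*d,d],-1)@T[:3,:3].T+T[:3,3]; P[d==0]=np.nan; return P
E
python3 - <<'E'
from h import *
f=save('wrist','w1',None,1.5)
print(env.state()['ee_pos'],env.state()['ee_rot'],f['cam_to_world'].round(3),f['intrinsics'])
P=wcloud(f);x,y,z=P[...,0],P[...,1],P[...,2]
for lo,hi in((-5,5),(8,12),(40,46),(80,104),(105,125),(125,145)):
    m=(z>lo)&(z<hi)&(np.hypot(x-510,y-12.5)<(80 if hi<50 else 45))
    if m.sum()>5: print(lo,hi,m.sum(),cv2.minEnclosingCircle(P[m][:,:2].astype(np.float32)),P[m].mean(0).round(1))
d=dict(np.load('pics/top1.npz'));print('hole',pt(d,356.6,207.2,34))
E
```

```text
[509.74243486  12.27801812 220.06021609] [-1.79947075e+02  1.08058416e-01  4.77938007e+01] [[ 7.42000e-01 -6.48000e-01 -1.71000e-01  5.58530e+02]
 [-6.71000e-01 -7.18000e-01 -1.88000e-01  6.58520e+01]
 [-1.00000e-03  2.54000e-01 -9.67000e-01  4.23501e+02]
 [ 0.00000e+00  0.00000e+00  0.00000e+00  1.00000e+00]] [[297.31863964   0.         252.22638413]
 [  0.         297.31863964 193.34833373]
 [  0.           0.           1.        ]]
-5 5 3958 ((509.992431640625, 12.490272521972656), 79.98560333251953) [ 5.107e+02  1.370e+01 -2.000e-01]
8 12 2451 ((510.9560241699219, 14.539388656616211), 71.87335205078125) [516.5  21.    9.7]
40 46 874 ((511.8693542480469, 14.457640647888184), 42.80511474609375) [522.5  24.6  43.3]
80 104 600 ((512.2517700195312, 13.997028350830078), 25.194896697998047) [517.5  19.5  95.8]
105 125 540 ((511.9765319824219, 14.32625961303711), 19.83342933654785) [513.8  16.  112.7]
125 145 273 ((512.1328125, 14.036767959594727), 13.566547393798828) [511.9  14.4 130.7]
hole [ 496.20563443 -390.11911704   34.        ]
```

View pics/w1.png

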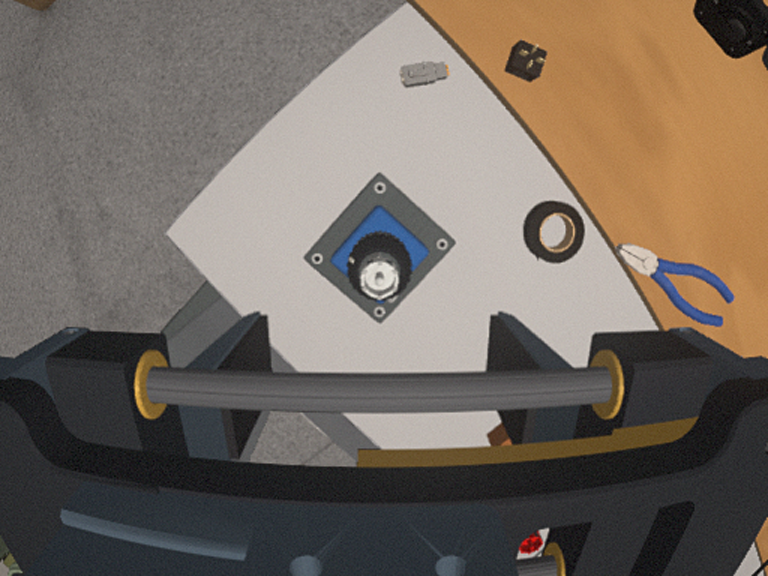

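The wrist view shows the chuck with the silver cutter at (380,275), midway between the fingers (268 and 488). Its position agrees with the top camera to about 2 mm.

Request:
send_rows(
  steps=[
    [[0.04, 0, 0.77, 0, 1], [0, 0, 0.77, 0, 1], [0, 0, 0.77, 0, 1], [0, 0, 0.77, 0, 1], [0, 0, 0.77, 0, 1]],
  ],
)

```text
time_s: 2.65
ee_pos: [510.3, 12.0, 65.8]
ee_rot: [180.0, 0.0, 47.6]
force: [0.4, 0.1, -0.1]
gripper_width: 91.0
gripper_force: 0.0
```

Request:
send_rows(
  steps=[
    [[0, 0, 0, 0, 0.5], [0, 0, 0, 0, 0.5], [0, 0, 0, 0, 0.5], [0, 0, 0, 0, 0.5], [0, 0, 0, 0, 0.5]],
  ],
  squeeze=10,
)

```text
time_s: 3.07
ee_pos: [512.8, 13.2, 68.8]
ee_rot: [179.8, -0.2, 47.7]
force: [-0.1, -0.3, -0.4]
gripper_width: 60.7
gripper_force: 0.0
```

Request:
send_rows(
  steps=[
    [[0, 0, 0, 0, 0.5], [0, 0, 0, 0, 0.5], [0, 0, 0, 0, 0.5], [0, 0, 0, 0, 0.5], [0, 0, 0, 0, 0.5]],
  ],
  squeeze=10,
)

```text
time_s: 3.48
ee_pos: [511.5, 13.6, 66.9]
ee_rot: [180.0, -0.0, 47.7]
force: [-0.3, 0.8, 1.4]
gripper_width: 45.2
gripper_force: 0.6
```

Request:
send_rows(
  steps=[
    [[0, 0, 0, 0, 0.3], [0, 0, 0, 0, 0.3]],
  ],
  squeeze=10,
)

```text
time_s: 3.65
ee_pos: [511.3, 13.8, 66.8]
ee_rot: [-180.0, -0.0, 47.7]
force: [-0.5, 1.3, 2.7]
gripper_width: 43.1
gripper_force: 9.0
```

Run:
```python
from h import *
print(env.state())
f=save('scene','s2',(170,100,290,220),5)
```

```text
{'time_s': 3.65, 'qpos': array([2.30949799e-01, 1.86075615e+01, 1.07388521e+02, 3.85771546e-02,
       5.40188891e+01, 4.25024430e+01]), 'qvel': array([ 0.00076721,  0.01281345, -0.06053159,  0.0222367 , -0.01037823,
       -0.07885009]), 'effort': array([-9.33002327e-01, -3.64366579e+01, -1.90539622e+01, -4.57996605e-01,
       -3.32808383e-01, -9.21885541e-03]), 'ee_pos': array([511.25252476,  13.76185133,  66.83087139]), 'ee_rot': array([-1.79967871e+02, -1.28909326e-02,  4.77058343e+01]), 'force': array([-0.54855593,  1.32276716,  2.72670195]), 'torque': array([ 0.306371  ,  0.14026334, -0.03095378]), 'gripper_force': 9.007215912861284, 'gripper_width': 43.13647619531264}
```

View pics/s2.png

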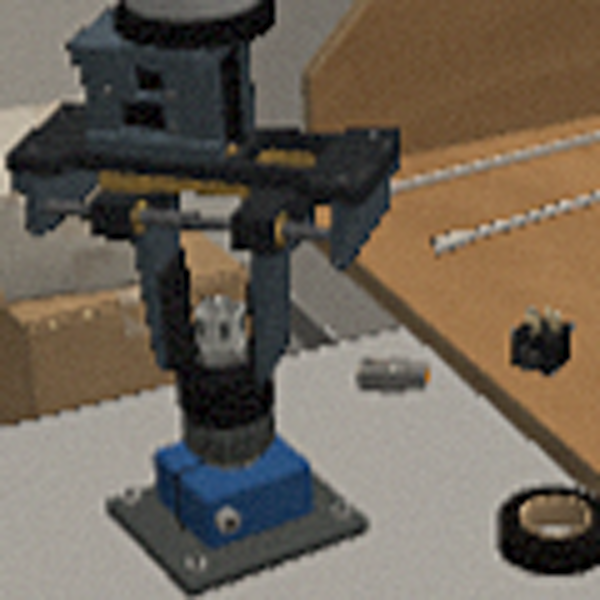

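The scene crop shows the fingers low on the chuck at (175,370) and (265,375), with the cutter between them. The 43 mm width does not match the 50 mm sleeve, so I'll check the fingertip height from the depth.

Run:
```python
from h import *
f=dict(np.load('pics/s2.npz'))
P=cloud(f);q=P-np.array([510.8,13.3,0]);a=np.radians(47.7)
xt=q[...,0]*np.cos(a)+q[...,1]*np.sin(a);yt=q[...,0]*np.sin(a)-q[...,1]*np.cos(a);z=q[...,2]
for s in(1,-1):
  for lo in range(50,150,8):
    m=(abs(xt)<45)&(s*yt>16)&(s*yt<60)&(z>lo)&(z<=lo+8)
    if m.sum(): print(s,lo,m.sum(),'yt',yt[m].min().round(1),yt[m].max().round(1),'xt',xt[m].min().round(1),xt[m].max().round(1),f['pixels'][m].mean(0).round())
K=f['intrinsics'];T=f['cam_to_world']
for p in((21.5,66),(21.5,100),(-21.5,66),(-21.5,100),(0,112)):
  w=np.array([510.8+p[0]*np.sin(a),13.3-p[0]*np.cos(a),p[1]]);c=T[:3,:3].T@(w-T[:3,3]);u=K@c/c[2];print(p,((u[:2]-[170,100])*5).round())
```

```text
1 50 10 yt 16.7 23.1 xt -13.9 3.8 [46. 47. 45.]
1 58 13 yt 16.5 23.5 xt -15.7 2.9 [45. 46. 43.]
1 66 17 yt 16.2 22.8 xt -17.0 11.8 [45. 46. 45.]
1 74 15 yt 16.3 24.3 xt -15.4 5.6 [16. 15. 16.]
1 82 17 yt 16.2 24.1 xt -14.7 8.0 [25. 24. 23.]
1 90 9 yt 16.7 23.6 xt -15.3 7.5 [25. 25. 27.]
1 98 14 yt 16.1 29.9 xt -21.1 5.1 [32. 35. 38.]
1 106 24 yt 20.6 31.1 xt -20.0 14.1 [36. 42. 46.]
1 114 19 yt 21.4 31.4 xt -20.3 13.3 [42. 48. 52.]
1 122 24 yt 22.3 32.6 xt -20.6 14.1 [44. 49. 52.]
1 130 22 yt 20.8 33.2 xt -19.6 11.1 [44. 50. 53.]
1 138 23 yt 21.1 34.5 xt -21.1 12.4 [41. 47. 50.]
1 146 26 yt 21.3 34.5 xt -19.9 10.5 [42. 48. 50.]
-1 50 2 yt -18.2 -17.9 xt -16.7 -16.7 [37. 49. 64.]
-1 58 4 yt -23.3 -16.6 xt -18.4 -9.8 [79. 78. 73.]
-1 66 5 yt -23.0 -16.1 xt -19.0 -8.6 [77. 76. 73.]
-1 74 3 yt -24.2 -18.5 xt -17.5 -9.8 [63. 61. 59.]
-1 82 4 yt -24.1 -18.0 xt -17.3 -8.7 [58. 56. 54.]
-1 90 10 yt -24.8 -16.3 xt -20.0 9.1 [29. 28. 26.]
-1 98 23 yt -29.6 -16.9 xt -20.3 15.9 [25. 26. 27.]
-1 106 25 yt -31.8 -21.3 xt -20.0 16.6 [29. 30. 30.]
-1 114 23 yt -31.9 -21.7 xt -19.9 11.2 [28. 29. 31.]
-1 122 24 yt -33.5 -21.1 xt -18.5 14.2 [28. 29. 30.]
-1 130 26 yt -32.1 -22.0 xt -20.6 13.4 [30. 32. 33.]
-1 138 30 yt -34.1 -21.7 xt -20.1 16.0 [30. 31. 32.]
-1 146 27 yt -34.0 -21.5 xt -19.5 10.1 [32. 35. 36.]
(21.5, 66) [266. 418.]
(21.5, 100) [262. 361.]
(-21.5, 66) [189. 409.]
(-21.5, 100) [183. 352.]
(0, 112) [221. 336.]
```

The depth puts the fingertips at z≈98–100, while the reported TCP z is 66.8. So the tips sit about 33 mm higher than reported at this opening, and they are on the taper. I'll open, go lower and measure the tips again.

Request:
send_rows(
  steps=[
    [[0, 0, 0, 0, 0.8], [0, 0, 0, 0, 0.8], [0, 0, 0, 0, 0.8], [0, 0, 0, 0, 0.8], [0, 0, 0, 0, 0.8]],
  ],
)

```text
time_s: 4.12
ee_pos: [511.3, 13.2, 66.6]
ee_rot: [180.0, 0.0, 47.7]
force: [-0.6, -0.3, 0.8]
gripper_width: 71.9
gripper_force: 0.0
```

```bash
cat >> h.py <<'E'
def tips(fn,cx,cy,yaw,cam='scene'):
    f=save(cam,fn); st=env.state(); w=st['gripper_width']/2
    P=cloud(f);q=P-np.array([cx,cy,0]);a=np.radians(yaw)
    xt=q[...,0]*np.cos(a)+q[...,1]*np.sin(a);yt=q[...,0]*np.sin(a)-q[...,1]*np.cos(a);z=q[...,2]
    print(st['ee_pos'].round(1),st['ee_rot'].round(1),'w',round(2*w,1),'F',st['force'].round(1),'g',round(st['gripper_force'],1))
    for s in(1,-1):
        m=(abs(xt)<25)&(s*yt>w-2)&(s*yt<w+15)&(z>5)
        h=np.histogram(z[m],np.arange(15,160,5))
        print(s,'counts from z=15 by 5:',h[0])
        m&=(z>90)&(z<150)
        if m.sum(): print('   yt',np.percentile(s*yt[m],[2,98]).round(1),'xt',np.percentile(xt[m],[2,98]).round(1))
E
python3 - <<'E'
from h import *
tips('t3',510.8,13.3,47.7)
E
```

```text
[511.3  13.3  66.6] [180.    0.   47.7] w 72.8 F [ 0.2 -1.1  0.3] g 0.0
1 counts from z=15 by 5: [ 8  5  6  7  7  6  0  0  0  0  0  0  0  0  0  0  1  7 11 14  9 15 16 16
 14 17 15 19]
   yt [35.9 48.1] xt [-20.3  14.1]
-1 counts from z=15 by 5: [ 3  3  2  4  3 10  0  0  0  0  0  0  0  0  0  0  5 13 18 13 15 15 18 18
 18 14 19 26]
   yt [35.7 46.4] xt [-20.3  14.5]
```

Request:
send_rows(
  steps=[
    [[0, 0, 0.25, 0, 0.8], [0, 0, 0.25, 0, 0.8], [0, 0, 0.25, 0, 0.8], [0, 0, 0, 0, 0.8]],
  ],
)

```text
time_s: 4.5
ee_pos: [509.2, 13.3, 34.0]
ee_rot: [-179.8, 0.2, 47.7]
force: [0.2, 0.5, 0.7]
gripper_width: 72.9
gripper_force: 0.0
```

Run:
```python
from h import *
tips('t4',510.8,13.3,47.7)
f=dict(np.load('pics/t4.npz'));cv2.imwrite('pics/t4c.png',cv2.resize(f['pixels'][110:220,170:290,::-1],None,fx=5,fy=5,interpolation=cv2.INTER_CUBIC))
```

```text
[509.8  13.4  34.9] [-179.8    0.2   47.7] w 73.3 F [-0.4 -0.3  0.6] g 0.0
1 counts from z=15 by 5: [ 8  6  5  7  6  7  0  0  0  0  2  9 14 10 12 13 16 15 12 16 17 16  7 10
  5  0  0  0]
   yt [35.1 48.7] xt [-22.3  13.1]
-1 counts from z=15 by 5: [ 4  2  2  4  3  8  0  0  0  0 10 16 13 14 17 14 16 15 16 19 17 25 12 17
  9 13  8  6]
   yt [37.6 49.6] xt [-21.8  14.3]
```

View pics/t4c.png

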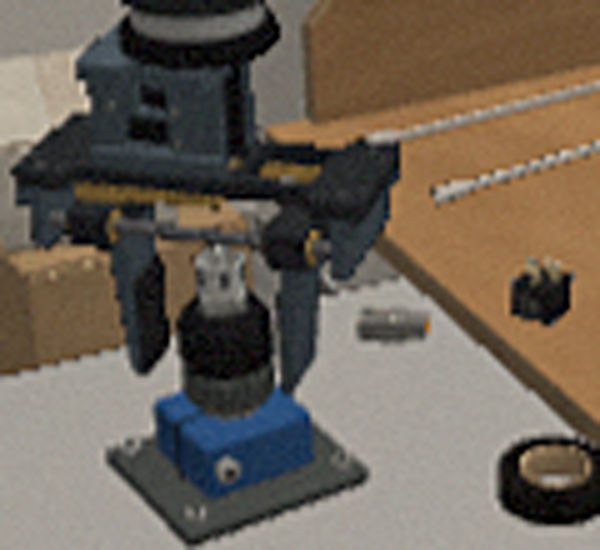

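The crop shows the fingertips straddling the sleeve at (150,370) and (290,385), and the cutter clear of the gripper's body at (218,250). The tips are at z≈66, so I'll grip and turn.

Request:
send_rows(
  steps=[
    [[0, 0, 0, 0, 0.5], [0, 0, 0, 0, 0.5], [0, 0, 0, 0, 0.5], [0, 0, 0, 0, 0.5], [0, 0, 0, 0, 0.5]],
  ],
  squeeze=30,
)

```text
time_s: 4.97
ee_pos: [511.2, 13.8, 37.1]
ee_rot: [-180.0, -0.0, 47.7]
force: [-0.7, 1.8, 0.7]
gripper_width: 47.4
gripper_force: 30.0
```

Request:
send_rows(
  steps=[
    [[0, 0, 0, 0, 0.4], [0, 0, 0, -0.5, 0.4], [0, 0, 0, -0.5, 0.4]],
  ],
  squeeze=30,
)

```text
time_s: 5.22
ee_pos: [511.3, 13.8, 37.1]
ee_rot: [-180.0, -0.0, 54.7]
force: [-1.6, 2.0, 2.3]
gripper_width: 47.6
gripper_force: 30.0
```

Request:
send_rows(
  steps=[
    [[0, 0, 0, -0.8, 0.4], [0, 0, 0, -0.8, 0.4], [0, 0, 0, -0.8, 0.4], [0, 0, 0, -0.8, 0.4], [0, 0, 0, -0.8, 0.4]],
  ],
)

```text
time_s: 5.63
ee_pos: [511.7, 13.6, 37.1]
ee_rot: [180.0, -0.0, 82.3]
force: [-0.1, 0.9, 2.1]
gripper_width: 47.2
gripper_force: 30.0
```

Request:
send_rows(
  steps=[
    [[0, 0, 0, -0.8, 0.4], [0, 0, 0, -0.8, 0.4], [0, 0, 0, -0.8, 0.4], [0, 0, 0, -0.8, 0.4], [0, 0, 0, -0.8, 0.4]],
  ],
)

```text
time_s: 6.05
ee_pos: [512.0, 13.6, 37.1]
ee_rot: [179.9, 0.0, 109.8]
force: [0.8, 1.2, 0.7]
gripper_width: 47.0
gripper_force: 30.0
```

Run:
```python
from h import *
s=env.state();print(s['qpos'].round(1),s['torque'],s['force'],s['ee_rot'],s['ee_pos'])
```

```text
[  0.2  20.7 109.5   0.   49.8 -19.6] [ 0.25719221 -0.12890341 -0.10963935] [0.77479242 1.22991971 0.73075898] [1.79904160e+02 5.82900046e-03 1.09817475e+02] [512.04456235  13.64314265  37.09076107]
```

Request:
send_rows(
  steps=[
    [[0, 0, 0, -0.6, 0.4], [0, 0, 0, -0.6, 0.4], [0, 0, 0, -0.6, 0.4]],
  ],
)

```text
time_s: 6.3
ee_pos: [512.4, 13.6, 37.0]
ee_rot: [179.9, 0.0, 122.0]
force: [0.8, 0.7, -1.6]
gripper_width: 47.4
gripper_force: 30.0
```

Run:
```python
from h import *
s=env.state();print(s['torque'],s['force'],s['ee_rot'])
```

```text
[-0.009884   -0.40747497 -0.95566884] [ 0.77300617  0.68339054 -1.58546564] [1.79869172e+02 3.25087507e-02 1.21999367e+02]
```

Request:
send_rows(
  steps=[
    [[0, 0, 0, -0.5, 0.4], [0, 0, 0, -0.5, 0.4]],
  ],
)

```text
time_s: 6.47
ee_pos: [512.7, 13.4, 36.9]
ee_rot: [179.9, 0.1, 128.8]
force: [1.8, 0.5, -2.5]
gripper_width: 46.3
gripper_force: 30.0
```

Run:
```python
from h import *
s=env.state();print(s['torque'],s['force'],s['ee_rot'])
```

```text
[ 0.19007936 -0.36140583 -0.80445382] [ 1.80106581  0.45710922 -2.46842653] [1.79851929e+02 7.59670231e-02 1.28842497e+02]
```

The wrist torque rose to about 0.95 N m, so the sleeve is at its open stop. Next I release it, rise to the cup and turn to yaw ~92, so the fingers close across the block's row.

Request:
send_rows(
  steps=[
    [[0, 0, 0, 0, 0.8], [0, 0, 0, 0, 0.8], [0, 0, 0, 0, 0.8], [0, 0, 0, 0, 0.8]],
  ],
)

```text
time_s: 6.8
ee_pos: [511.2, 13.3, 36.7]
ee_rot: [-180.0, 0.0, 128.8]
force: [0.3, 0.1, 0.8]
gripper_width: 70.4
gripper_force: 0.0
```

Request:
send_rows(
  steps=[
    [[0, 0, -0.4, 0, 0.8], [0, 0, -0.4, 0, 0.8], [0, 0, -0.43, 0.9, 0.8], [0, 0, 0, 0.9, 0.8], [0, 0, 0, 0.9, 0.8]],
  ],
)

```text
time_s: 7.22
ee_pos: [512.2, 13.4, 87.2]
ee_rot: [179.9, 0.1, 110.0]
force: [-0.1, 0.2, -0.2]
gripper_width: 73.5
gripper_force: 0.0
```

Request:
send_rows(
  steps=[
    [[0, 0, 0, 0.9, 0.8], [0, 0, 0, 0.9, 0.8], [0, 0, 0, 0.9, 0.8], [0, 0, 0, 0, 0.8]],
  ],
)

```text
time_s: 7.55
ee_pos: [511.3, 13.4, 85.9]
ee_rot: [-180.0, 0.0, 91.6]
force: [-0.8, -0.1, -0.7]
gripper_width: 73.0
gripper_force: 0.0
```

Run:
```python
from h import *
tips('t5',510.8,13.3,92)
f=dict(np.load('pics/t5.npz'));P=cloud(f);m=(np.hypot(P[...,0]-510,P[...,1]-12)<16)&(P[...,2]>105)&(P[...,2]<150)
print(P[m][:,2].min(),P[m][:,2].max(),P[m].mean(0))
```

```text
[511.2  13.3  85.9] [-180.     0.    91.8] w 73.2 F [-0.5 -0.2  0.3] g 0.0
1 counts from z=15 by 5: [ 0  0  0  0  0  0  0  0  0  0  0  0  0  0  0  0  0  0  0  0  7 15 13 14
 16 15 16 13]
   yt [34.8 44. ] xt [-19.5  14.7]
-1 counts from z=15 by 5: [ 4  4  2  5  2  3  0  0  0  0  0  0  0  0  0  0  0  0  0  0  2  8 12 16
 10 16 15 15]
   yt [38.2 49. ] xt [-19.  14.]
105.132368851737 136.8248707275647 [508.03589434   8.14455241 121.20904881]
```

Request:
send_rows(
  steps=[
    [[0, 0, 0, 0, 0.4], [0, 0, 0, 0, 0.3], [0, 0, 0, 0, 0.2], [0, 0, 0, 0, 0.2], [0, 0, 0, 0, 0.2]],
  ],
  squeeze=20,
)

```text
time_s: 8.02
ee_pos: [511.3, 13.4, 85.9]
ee_rot: [-180.0, 0.0, 91.7]
force: [1.3, 0.6, 0.3]
gripper_width: 42.2
gripper_force: 0.0
```

Request:
send_rows(
  steps=[
    [[0, 0, 0, 0, 0.2], [0, 0, 0, 0, 0.2], [0, 0, 0, 0, 0.2], [0, 0, 0, 0, 0.2], [0, 0, 0, 0, 0.2]],
  ],
  squeeze=20,
)

```text
time_s: 8.43
ee_pos: [511.4, 13.4, 85.9]
ee_rot: [180.0, 0.0, 91.7]
force: [0.1, -1.1, -0.8]
gripper_width: 25.2
gripper_force: 20.0
```

Request:
send_rows(
  steps=[
    [[0, 0, -0.25, 0, 0.2], [0, 0, -0.25, 0, 0.2], [0, 0, -0.5, 0, 0.2], [0, 0, -0.5, 0, 0.2]],
  ],
)

```text
time_s: 8.77
ee_pos: [511.1, 13.4, 147.1]
ee_rot: [-180.0, 0.0, 91.7]
force: [0.3, -0.5, -1.6]
gripper_width: 25.1
gripper_force: 20.0
```

Run:
```python
from h import *
s=env.state();print(s['torque'],s['force'],s['ee_rot'],s['ee_pos'],s['gripper_width'])
f=save('scene','t6',(170,80,290,200),5)
```

```text
[-0.02228811 -0.14917964  0.00739104] [ 0.31850324 -0.47357288 -1.5798977 ] [-1.79963819e+02  3.26061804e-03  9.17178734e+01] [511.09870572  13.38861344 147.1314693 ] 25.12349580625465
```

View pics/t6.png

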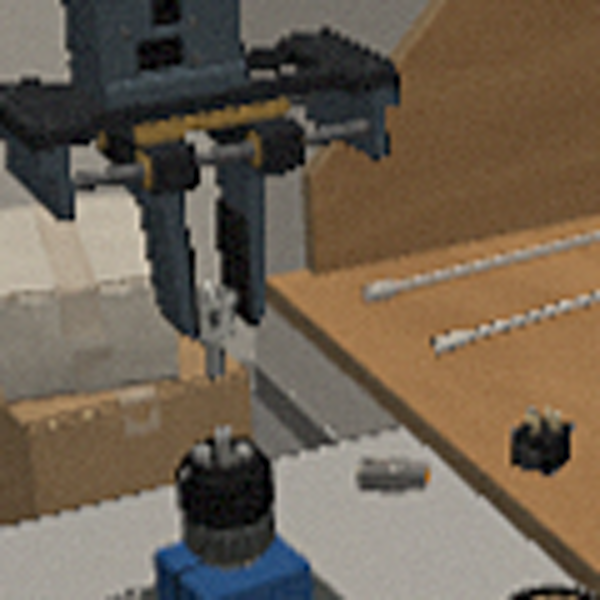

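The crop shows the silver cutter lifted clear, with its shank tip at (217,370) above the open jaws at (225,440). Next I carry it to above the empty well.

Request:
send_rows(
  steps=[
    [[-1, -0.065, 0, 0, 0.2], [-1, -0.065, 0, 0, 0.2], [-1, -0.065, 0, 0, 0.2], [-1, -0.065, 0, 0, 0.2], [-1, -0.065, 0, 0, 0.2]],
  ],
)

```text
time_s: 9.23
ee_pos: [504.3, -188.7, 146.9]
ee_rot: [179.9, 0.0, 91.7]
force: [1.3, -0.1, -1.1]
gripper_width: 25.4
gripper_force: 20.0
```

Request:
send_rows(
  steps=[
    [[-1, -0.065, 0, 0, 0.2], [-1, -0.065, 0, 0, 0.2], [-1, -0.065, 0, 0, 0.2], [-1, -0.065, 0, 0, 0.2], [-1, -0.065, 0, 0, 0.2]],
  ],
)

```text
time_s: 9.65
ee_pos: [497.1, -389.3, 146.7]
ee_rot: [179.9, 0.0, 91.7]
force: [1.1, 0.7, -1.2]
gripper_width: 25.2
gripper_force: 20.0
```

Request:
send_rows(
  steps=[
    [[0, 0, 0.4, 0, 0.2], [0, 0, 0.4, 0, 0.2], [0, 0, 0.4, 0, 0.2], [0, 0, 0, 0, 0.2]],
  ],
)

```text
time_s: 9.98
ee_pos: [495.4, -386.2, 95.0]
ee_rot: [-179.7, -0.2, 91.7]
force: [-1.4, 0.4, -1.8]
gripper_width: 25.2
gripper_force: 20.0
```

Run:
```python
from h import *
f=save('wrist','w2',(100,110,400,310),2.6)
s=env.state();print(s['force'],s['ee_rot'],s['ee_pos'],s['gripper_width'])
P=wcloud(f);im=f['pixels']
hsv=cv2.cvtColor(im,cv2.COLOR_RGB2HSV).astype(int)
x,y,z=[P[...,i] for i in range(3)]
m=(abs(z-34)<3)&(hsv[...,1]>110)&(x>450)&(x<540)&(y<-220)&(y>-470)
n,l,st,c=cv2.connectedComponentsWithStats(m.astype(np.uint8));
for i in range(1,n):
    if st[i,4]>200: q=P[l==i];print(st[i],cv2.minAreaRect(q[:,:2].astype(np.float32)),q.mean(0))
for nm,yy in(('gold',-340),('step',-294),('cs',-249)):
    k=(z>40)&(z<75)&(np.hypot(x-493,y-yy)<22)
    if k.sum(): print(nm,k.sum(),cv2.minEnclosingCircle(P[k][:,:2].astype(np.float32)))
f2=save('scene','t7',(190,200,350,320),5)
```

```text
[-0.19136087  0.11550554  0.54165162] [-1.79851124e+02 -1.24676050e-01  9.17051755e+01] [ 496.38397358 -386.64341439   96.7756043 ] 25.319857505550893
[  219    19    71   203 10770] ((495.2187194824219, -316.83062744140625), (61.81031036376953, 188.80984497070312), 2.1564788818359375) [ 494.88148022 -312.01883637   33.74580875]
gold 509 ((496.0989990234375, -340.5971374511719), 16.52875328063965)
step 453 ((493.65948486328125, -295.0181884765625), 11.080375671386719)
cs 469 ((492.5890808105469, -248.805908203125), 10.732080459594727)
```

View pics/w2.png

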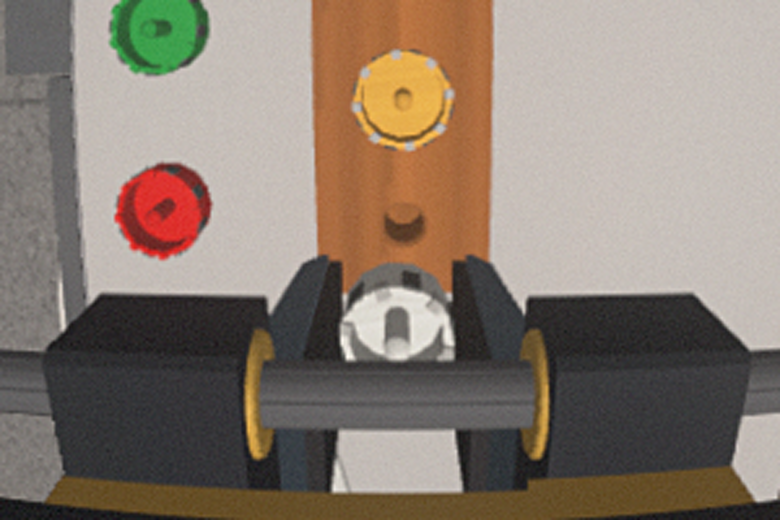

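The wrist crop shows the cutter held square at (397,325), the empty well at (405,222) and gold at (403,100). The red and green decoys lie off the block at (165,210) and (160,30). Now the cutter's offset from the well.

Run:
```python
from h import *
f=dict(np.load('pics/w2.npz'));P=wcloud(f);x,y,z=[P[...,i] for i in range(3)]
u,v=255.8,195.4
print('hole px',wpt(f,u,v,34),wpt(f,u,v-3,34),wpt(f,u,v+3,34))
V=f['pixels'].max(2);S=f['pixels'].max(2).astype(int)-f['pixels'].min(2)
m=(np.hypot(x-496.5,y+386.5)<15)&(z>115)&(z<155)&(S<30)
q=P[m];print(m.sum(),q.min(0),q.max(0),cv2.minEnclosingCircle(q[:,:2].astype(np.float32)))
q=q[q[:,2]>np.percentile(q[:,2],60)];print(q[:,2].min(),cv2.minEnclosingCircle(q[:,:2].astype(np.float32)))
for nm in('t7',):
    g=dict(np.load('pics/t7.npz'));Q=cloud(g);k=(np.hypot(Q[...,0]-496.5,Q[...,1]+386.5)<16)&(Q[...,2]>60)&(Q[...,2]<150)
    S=g['pixels'].max(2).astype(int)-g['pixels'].min(2)
    w=Q[k];h=np.histogram(w[:,2],np.arange(60,150,5));print(h[0])
    s=w[(w[:,2]<118)];print('shank',s.min(0),s.max(0),s.mean(0))
```

```text
hole px [ 498.64614186 -386.04881321   34.        ] [ 498.55403689 -383.19788033   34.        ] [ 498.73896254 -388.91495611   34.        ]
1466 [ 482.99893243 -395.90213741  121.91002768] [ 508.84691373 -371.90684513  151.73001844] ((495.97210693359375, -384.8578796386719), 14.53416633605957)
137.15746406088735 ((496.08245849609375, -383.78582763671875), 13.93948745727539)
[ 0  0  0  0  0  0  0  3 11 13  6  0 10 24 32 50 40]
shank [ 489.3269654  -392.08109865   97.84630858] [ 497.75197435 -383.95445455  113.44809695] [ 492.68774806 -389.7089193   105.68004228]
```

Request:
send_rows(
  steps=[
    [[-0.03, 0.05, 0.4, 0, 0.2], [0, 0, 0.5, 0, 0.2], [0, 0, 0.4, 0, 0.2], [0, 0, 0.2, 0, 0.2], [0, 0, 0, 0, 0.2]],
  ],
)

```text
time_s: 10.5
ee_pos: [499.2, -387.8, 37.4]
ee_rot: [-179.9, -0.1, 91.7]
force: [0.8, -0.5, -1.4]
gripper_width: 25.6
gripper_force: 20.0
```

Request:
send_rows(
  steps=[
    [[0, 0, 0.1, 0, 0.2], [0, 0, 0.1, 0, 0.2], [0, 0, 0.1, 0, 0.2]],
  ],
)

```text
time_s: 10.75
ee_pos: [499.9, -388.9, 27.5]
ee_rot: [179.9, 0.1, 91.7]
force: [-0.5, 0.4, 0.6]
gripper_width: 25.2
gripper_force: 20.0
```

Request:
send_rows(
  steps=[
    [[0, 0, 0.12, 0, 0.2], [0, 0, 0.12, 0, 0.2], [0, 0, 0.12, 0, 0.2], [0, 0, 0, 0, 0.2]],
  ],
)

```text
time_s: 11.08
ee_pos: [499.0, -387.9, 10.2]
ee_rot: [-179.9, -0.1, 91.7]
force: [0.1, 0.4, -1.0]
gripper_width: 25.5
gripper_force: 20.0
```

Run:
```python
from h import *
s=env.state();print(s['force'],s['ee_rot'],s['ee_pos'],s['gripper_width'])
g=save('scene','t8');Q=cloud(g)
k=(np.hypot(Q[...,0]-497.5,Q[...,1]+387)<17)&(Q[...,2]>30)
print(np.histogram(Q[k][:,2],np.arange(30,120,4)))
```

```text
[ 0.08979709  0.42548298 -0.95356903] [-1.79935026e+02 -5.98857670e-02  9.17133608e+01] [ 498.97631204 -387.94906194   10.22626097] 25.504484918675644
(array([37, 11, 17, 21, 28, 34, 29, 17, 11, 10, 10,  8,  5,  3,  8,  4,  4,
        6,  3,  6,  7,  5]), array([ 30,  34,  38,  42,  46,  50,  54,  58,  62,  66,  70,  74,  78,
        82,  86,  90,  94,  98, 102, 106, 110, 114, 118]))
```

Slow rows down until the shoulder touches the block.

Request:
send_rows(
  steps=[
    [[0, 0, 0.05, 0, 0.2], [0, 0, 0, 0, 0.2]],
  ],
)

```text
time_s: 11.3
ee_pos: [499.4, -388.3, 9.3]
ee_rot: [-180.0, -0.0, 91.7]
force: [0.2, 0.4, -0.4]
gripper_width: 25.2
gripper_force: 20.0
```

Request:
send_rows(
  steps=[
    [[0, 0, 0.04, 0, 0.2], [0, 0, 0, 0, 0.2]],
  ],
)

```text
time_s: 11.47
ee_pos: [499.4, -388.4, 8.0]
ee_rot: [180.0, 0.0, 91.7]
force: [-0.2, 0.1, -1.2]
gripper_width: 25.6
gripper_force: 20.0
```

Request:
send_rows(
  steps=[
    [[0, 0, 0.02, 0, 0.2], [0, 0, 0, 0, 0.2]],
  ],
)

```text
time_s: 11.63
ee_pos: [499.4, -388.4, 7.9]
ee_rot: [180.0, 0.0, 91.7]
force: [-1.7, 1.8, 4.4]
gripper_width: 25.5
gripper_force: 20.0
```

Request:
send_rows(
  steps=[
    [[0, 0, 0.02, 0, 0.2], [0, 0, 0, 0, 0.2]],
  ],
)

```text
time_s: 11.8
ee_pos: [499.5, -388.4, 7.9]
ee_rot: [180.0, 0.0, 91.7]
force: [-2.8, 3.1, 8.2]
gripper_width: 25.3
gripper_force: 20.0
```

The force rise at z=7.9 matches the predicted seating height, so the silver cutter's shoulder is on the block. Release it and go to gold.

Request:
send_rows(
  steps=[
    [[0, 0, 0, 0, 0.6], [0, 0, 0, 0, 0.6], [0, 0, 0, 0, 0.6], [0, 0, 0, 0, 0.6], [0, 0, 0, 0, 0.6]],
  ],
)

```text
time_s: 12.22
ee_pos: [499.5, -388.4, 6.1]
ee_rot: [180.0, 0.0, 91.7]
force: [-0.5, 0.1, -0.0]
gripper_width: 54.2
gripper_force: 0.0
```

Request:
send_rows(
  steps=[
    [[0, 0, -0.3, 0, 0.6], [0, 0, -0.7, 0, 0.6], [0, 0, -0.5, 0, 0.6], [0.59, 0, 0, 0, 0.6], [0.59, 0, 0, 0, 0.6]],
  ],
)

```text
time_s: 12.63
ee_pos: [499.3, -342.5, 68.9]
ee_rot: [179.8, 0.2, 91.6]
force: [0.6, 1.1, -0.1]
gripper_width: 54.9
gripper_force: 0.0
```

Request:
send_rows(
  steps=[
    [[0, 0, 0, 0, 0.6], [0, 0, 0, 0, 0.6]],
  ],
)

```text
time_s: 12.8
ee_pos: [498.3, -340.6, 67.4]
ee_rot: [180.0, 0.1, 91.8]
force: [-0.0, -0.5, 0.2]
gripper_width: 54.7
gripper_force: 0.0
```

Run:
```python
from h import *
s=env.state();print(s['force'],s['ee_rot'],s['ee_pos'],s['gripper_width'])
f=save('top','top2');P=cloud(f);x,y,z=[P[...,i] for i in range(3)]
d=save('wrist','w3',(100,110,400,384),2.1)
Q=wcloud(d)
for n,c in(('gold',(496,-340.6)),('silver',(498,-386.5))):
    for nm,A in(('top',P),('wr',Q)):
        m=(np.hypot(A[...,0]-c[0],A[...,1]-c[1])<20)&(A[...,2]>42)&(A[...,2]<66)
        if m.sum()>5: print(n,nm,m.sum(),cv2.minEnclosingCircle(A[m][:,:2].astype(np.float32)),A[m][:,2].max(),np.histogram(A[m][:,2],range(40,70,4))[0])
```

```text
[-0.01378676 -0.53925163  0.18597083] [1.79953605e+02 5.49448848e-02 9.18103909e+01] [ 498.28965315 -340.63682512   67.38118658] 54.723450761152336
gold top 31 ((494.6896667480469, -340.32177734375), 15.938911437988281) 55.9349121722895 [ 4  3 11 13  0  0  0]
gold wr 761 ((496.14752197265625, -340.8101501464844), 16.639995574951172) 60.804208179025494 [ 57 111 216 327  45   5   0]
silver wr 94 ((499.8133850097656, -387.3336181640625), 14.152267456054688) 55.24885204627438 [26 33 18 17  0  0  0]
```

View pics/w3.png

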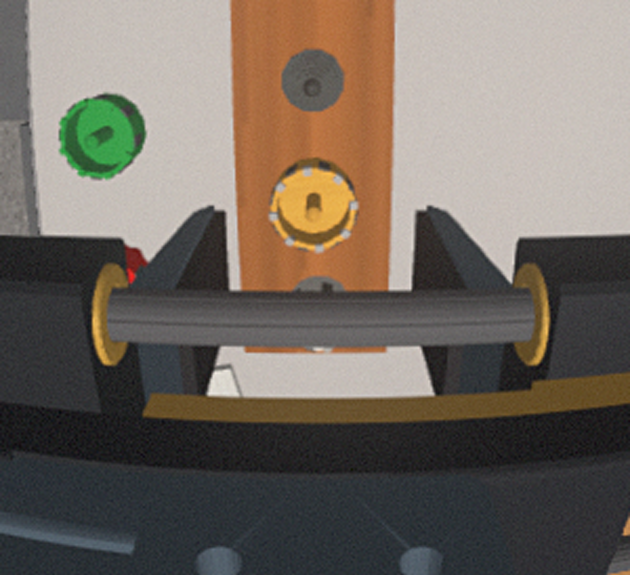

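The silver cutter stands in the end well at (320,290), gold is centred between the open fingers at (313,207), and the countersink/step drill at (312,80) is untouched. Next: lower, grip gold and lift.

Request:
send_rows(
  steps=[
    [[0, -0.02, 0.5, 0, 0.6], [0, 0, 0.5, 0, 0.6], [0, 0, 0.25, 0, 0.6], [0, 0, 0.2, 0, 0.6], [0, 0, 0, 0, 0.6]],
  ],
)

```text
time_s: 13.32
ee_pos: [496.3, -341.2, 6.7]
ee_rot: [-179.9, -0.1, 91.7]
force: [-0.2, -0.4, -0.0]
gripper_width: 54.5
gripper_force: 0.0
```

Request:
send_rows(
  steps=[
    [[0, 0, 0, 0, 0.25], [0, 0, 0, 0, 0.25], [0, 0, 0, 0, 0.25], [0, 0, 0, 0, 0.25], [0, 0, 0, 0, 0.25]],
  ],
  squeeze=20,
)

```text
time_s: 13.73
ee_pos: [497.6, -341.6, 9.3]
ee_rot: [179.9, 0.1, 91.7]
force: [0.1, -0.2, 2.5]
gripper_width: 31.3
gripper_force: 20.0
```

Request:
send_rows(
  steps=[
    [[0, 0, 0, 0, 0.25], [0, 0, 0, 0, 0.25], [0, 0, 0, 0, 0.25]],
  ],
)

```text
time_s: 13.98
ee_pos: [497.6, -341.6, 9.2]
ee_rot: [179.9, 0.1, 91.7]
force: [-0.6, -1.7, 5.8]
gripper_width: 31.1
gripper_force: 20.0
```

Request:
send_rows(
  steps=[
    [[0, 0, -0.3, 0, 0.25], [0, 0, -0.6, 0, 0.25], [0, 0, -0.95, 0, 0.25], [0, 0, -0.95, 0, 0.25], [0, 0, -0.95, 0, 0.25]],
  ],
)

```text
time_s: 14.4
ee_pos: [496.6, -340.6, 159.1]
ee_rot: [-179.9, -0.1, 91.7]
force: [0.4, -0.4, -0.6]
gripper_width: 31.1
gripper_force: 20.0
```

Request:
send_rows(
  steps=[
    [[0.98, 0.068, 0, 0, 0.25], [0.98, 0.068, 0, 0, 0.25], [0.98, 0.068, 0, 0, 0.25], [0.98, 0.068, 0, 0, 0.25], [0.98, 0.068, 0, 0, 0.25]],
  ],
)

```text
time_s: 14.82
ee_pos: [504.2, -143.0, 157.9]
ee_rot: [-180.0, -0.0, 91.7]
force: [1.3, 1.4, -0.7]
gripper_width: 31.2
gripper_force: 20.0
```

Request:
send_rows(
  steps=[
    [[0.98, 0.068, 0, 0, 0.25], [0.98, 0.068, 0, 0, 0.25], [0.98, 0.068, 0, 0, 0.25], [0.98, 0.068, 0, 0, 0.25], [0, 0, 0, 0, 0.25]],
  ],
)

```text
time_s: 15.23
ee_pos: [510.5, 18.6, 157.9]
ee_rot: [-180.0, -0.2, 92.1]
force: [0.3, -0.3, -0.3]
gripper_width: 31.1
gripper_force: 20.0
```

Request:
send_rows(
  steps=[
    [[0, 0, 0, 0, 0.25], [0, 0, 0, 0, 0.25]],
  ],
)

```text
time_s: 15.4
ee_pos: [510.7, 12.0, 157.9]
ee_rot: [-179.9, 0.0, 91.8]
force: [0.5, -0.4, -1.0]
gripper_width: 31.5
gripper_force: 20.0
```

Run:
```python
from h import *
s=env.state();print(s['force'],s['ee_rot'],s['ee_pos'],s['gripper_width'])
d=save('wrist','w4');Q=wcloud(d);x,y,z=[Q[...,i] for i in range(3)]
r=np.hypot(x-511.7,y-14);S=d['pixels'].max(2).astype(int)-d['pixels'].min(2)
for lo,hi,rr in((72,104,32),(105,118,25),(180,215,20)):
    m=(r<rr)&(z>lo)&(z<hi)&((S>60) if lo>150 else True)
    if m.sum()>5: print(lo,m.sum(),cv2.minEnclosingCircle(Q[m][:,:2].astype(np.float32)),Q[m].min(0).round(1),Q[m].max(0).round(1))
g=save('scene','s5',(160,70,290,200),4.5);P=cloud(g);x,y,z=[P[...,i] for i in range(3)];im=g['pixels'].astype(int)
r=np.hypot(x-510,y-12)
for lo,hi,rr in((76,104,30),(120,160,9),(160,215,22)):
    m=(r<rr)&(z>lo)&(z<hi)
    if lo==160: m&=(im[...,0]-im[...,2]>40)
    if m.sum()>5: print('sc',lo,m.sum(),cv2.minEnclosingCircle(P[m][:,:2].astype(np.float32)),P[m].min(0).round(1),P[m].max(0).round(1))
```

```text
[ 0.4557657  -0.39300194 -1.01405406] [-1.79949487e+02  3.54569207e-02  9.17709294e+01] [510.732251    12.01560135 157.9476728 ] 31.546061567358056
72 1295 ((512.2085571289062, 14.589576721191406), 24.989219665527344) [487.3  -4.5  72.5] [537.   39.5 104. ]
105 586 ((512.1653442382812, 14.929094314575195), 19.602827072143555) [492.7   0.8 105. ] [531.2  33.6 113.4]
180 1596 ((511.49114990234375, 13.156707763671875), 16.266904830932617) [4.955e+02 3.000e-01 1.838e+02] [526.7  29.1 209.7]
sc 76 232 ((508.8769226074219, 10.84998607635498), 25.049148559570312) [485.1 -11.9  76.2] [533.2  34.7 103.9]
sc 160 85 ((508.7261962890625, 10.958208084106445), 18.139232635498047) [496.1  -7.  175.8] [523.5  28.8 206.5]
```

View pics/s5.png

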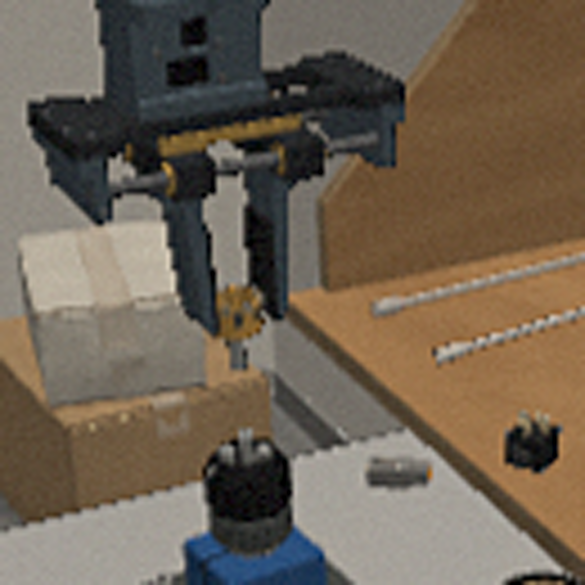

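The crop shows gold held upright at (238,310) over the open jaws at (245,450). Correct by about (+0.8,+1.3) mm and lower.

Request:
send_rows(
  steps=[
    [[0.03, 0.02, 0.3, 0, 0.25], [0, 0, 0.4, 0, 0.25], [0, 0, 0.35, 0, 0.25], [0, 0, 0, 0, 0.25]],
  ],
)

```text
time_s: 15.83
ee_pos: [509.6, 11.9, 113.8]
ee_rot: [-179.7, 0.0, 91.6]
force: [-0.7, -0.5, 0.1]
gripper_width: 31.1
gripper_force: 20.0
```

Request:
send_rows(
  steps=[
    [[0, 0, 0.12, 0, 0.25], [0, 0, 0.12, 0, 0.25], [0, 0, 0, 0, 0.25]],
  ],
)

```text
time_s: 16.08
ee_pos: [511.8, 12.9, 106.5]
ee_rot: [-180.0, 0.0, 91.7]
force: [0.1, 0.1, -0.9]
gripper_width: 31.4
gripper_force: 20.0
```

Request:
send_rows(
  steps=[
    [[0, 0, 0.12, 0, 0.25], [0, 0, 0.12, 0, 0.25], [0, 0, 0.12, 0, 0.25], [0, 0, 0, 0, 0.25]],
  ],
)

```text
time_s: 16.42
ee_pos: [511.1, 13.4, 91.3]
ee_rot: [-179.9, 0.0, 91.7]
force: [-0.2, -0.5, 0.0]
gripper_width: 31.4
gripper_force: 20.0
```

Request:
send_rows(
  steps=[
    [[0, 0, 0.05, 0, 0.25], [0, 0, 0, 0, 0.25], [0, 0, 0, 0, 0.25]],
  ],
)

```text
time_s: 16.67
ee_pos: [511.9, 13.5, 90.4]
ee_rot: [180.0, 0.0, 91.7]
force: [-0.4, -0.7, -0.6]
gripper_width: 30.7
gripper_force: 20.0
```

Request:
send_rows(
  steps=[
    [[0, 0, 0.04, 0, 0.25], [0, 0, 0, 0, 0.25]],
  ],
)

```text
time_s: 16.83
ee_pos: [511.8, 13.4, 88.6]
ee_rot: [-180.0, 0.0, 91.7]
force: [-0.8, -0.5, -0.7]
gripper_width: 31.3
gripper_force: 20.0
```

Request:
send_rows(
  steps=[
    [[0, 0, 0.02, 0, 0.25], [0, 0, 0, 0, 0.25]],
  ],
)

```text
time_s: 17.0
ee_pos: [511.8, 13.4, 87.9]
ee_rot: [-180.0, 0.0, 91.7]
force: [-0.2, 0.6, -0.3]
gripper_width: 31.0
gripper_force: 20.0
```

Request:
send_rows(
  steps=[
    [[0, 0, 0.025, 0, 0.25], [0, 0, 0, 0, 0.25]],
  ],
)

```text
time_s: 17.17
ee_pos: [512.0, 13.4, 87.2]
ee_rot: [180.0, 0.0, 91.7]
force: [-0.4, -0.0, 0.7]
gripper_width: 31.4
gripper_force: 20.0
```

Request:
send_rows(
  steps=[
    [[0, 0, 0.025, 0, 0.25], [0, 0, 0, 0, 0.25]],
  ],
)

```text
time_s: 17.33
ee_pos: [512.1, 13.4, 87.1]
ee_rot: [179.9, 0.0, 91.7]
force: [-2.2, -0.1, 7.6]
gripper_width: 31.2
gripper_force: 20.0
```

Contact again at the predicted height (87.1), so gold's shoulder is on the jaws. Release, turn to yaw ~129 and go down to the sleeve.

Request:
send_rows(
  steps=[
    [[0, 0, 0, 0, 0.8], [0, 0, 0, 0, 0.8], [0, 0, 0, 0, 0.8], [0, 0, 0, 0, 0.8], [0, 0, 0, 0, 0.8]],
  ],
)

```text
time_s: 17.75
ee_pos: [511.8, 13.4, 85.7]
ee_rot: [-180.0, 0.0, 91.7]
force: [0.0, -0.8, -0.1]
gripper_width: 61.6
gripper_force: 0.0
```

Request:
send_rows(
  steps=[
    [[0, 0, 0, 0, 0.8], [0, 0, 0, 0, 0.8], [0, 0, 0, -0.9, 0.8], [0, 0, 0, -0.9, 0.8], [0, 0, 0, -0.9, 0.8]],
  ],
)

```text
time_s: 18.17
ee_pos: [511.8, 13.4, 85.9]
ee_rot: [-180.0, 0.0, 110.6]
force: [-0.4, -0.4, -0.1]
gripper_width: 73.3
gripper_force: 0.0
```

Request:
send_rows(
  steps=[
    [[0, 0, 0, -0.9, 0.8], [0, 0, 0, -0.9, 0.8], [0, 0, 0, -0.9, 0.8], [0, 0, 0, 0, 0.8], [0, 0, 0, 0, 0.8]],
  ],
)

```text
time_s: 18.58
ee_pos: [511.9, 13.4, 85.9]
ee_rot: [-180.0, 0.0, 128.7]
force: [-0.1, 0.1, -0.1]
gripper_width: 73.1
gripper_force: 0.0
```

Run:
```python
from h import *
s=env.state();print(s['force'],s['ee_rot'],s['ee_pos'],s['gripper_width'])
d=save('wrist','w6');Q=wcloud(d);x,y,z=[Q[...,i] for i in range(3)]
S=d['pixels'].max(2).astype(int)-d['pixels'].min(2);r=np.hypot(x-512,y-14)
for lo,hi,rr,s in((72,104,30,0),(126,136,20,50)):
    m=(r<rr)&(z>lo)&(z<hi)&(S>=s);q=Q[m];print(lo,m.sum(),cv2.minEnclosingCircle(q[:,:2].astype(np.float32)) if m.sum() else 0, np.histogram(q[:,2],range(70,142,3))[0])
```

```text
[-0.11902951  0.1323017  -0.12840949] [-1.79998538e+02  1.32322732e-03  1.28685355e+02] [511.85039609  13.41963099  85.8998785 ] 73.05673844969193
72 1383 ((511.8954772949219, 14.741353034973145), 24.993614196777344) [  1  15  45  48  92  62  67  74 163 296 398 122   0   0   0   0   0   0
   0   0   0   0   0]
126 409 ((511.5115966796875, 14.94340705871582), 15.979385375976562) [  0   0   0   0   0   0   0   0   0   0   0   0   0   0   0   0   0   0
  16 154 202  37   0]
```

Request:
send_rows(
  steps=[
    [[0, 0.01, 0.4, 0, 0.8], [0, 0, 0.4, 0, 0.8], [0, 0, 0.42, 0, 0.8], [0, 0, 0, 0, 0.8], [0, 0, 0, 0, 0.4]],
  ],
  squeeze=50,
)

```text
time_s: 19.05
ee_pos: [511.6, 13.6, 36.7]
ee_rot: [-179.9, -0.1, 128.8]
force: [0.1, 0.0, -0.1]
gripper_width: 69.3
gripper_force: 0.0
```

Request:
send_rows(
  steps=[
    [[0, 0, 0, 0, 0.4], [0, 0, 0, 0, 0.4], [0, 0, 0, 0, 0.4], [0, 0, 0, 0, 0.4], [0, 0, 0, 0, 0.4]],
  ],
  squeeze=50,
)

```text
time_s: 19.47
ee_pos: [512.6, 13.4, 38.1]
ee_rot: [180.0, 0.1, 128.9]
force: [-1.1, -1.1, 4.1]
gripper_width: 46.5
gripper_force: 50.0
```

Request:
send_rows(
  steps=[
    [[0, 0, 0, 0.8, 0.4], [0, 0, 0, 0.8, 0.4], [0, 0, 0, 0.8, 0.4], [0, 0, 0, 0.8, 0.4], [0, 0, 0, 0.8, 0.4]],
  ],
)

```text
time_s: 19.88
ee_pos: [512.0, 13.1, 38.1]
ee_rot: [180.0, 0.1, 101.1]
force: [-3.1, -1.9, 6.0]
gripper_width: 46.0
gripper_force: 50.0
```

Request:
send_rows(
  steps=[
    [[0, 0, 0, 0.8, 0.4], [0, 0, 0, 0.8, 0.4], [0, 0, 0, 0.8, 0.4], [0, 0, 0, 0.8, 0.4], [0, 0, 0, 0.8, 0.4]],
  ],
)

```text
time_s: 20.3
ee_pos: [511.4, 13.1, 38.0]
ee_rot: [-180.0, 0.1, 73.6]
force: [-4.5, -2.4, 7.4]
gripper_width: 45.5
gripper_force: 50.0
```

Run:
```python
from h import *
s=env.state();print(s['torque'],s['force'],s['ee_rot'],s['qpos'])
```

```text
[-0.3527638   0.45489174  0.18242789] [-4.53278694 -2.37159038  7.38906223] [-1.79960741e+02  7.50693112e-02  7.36143279e+01] [ 2.27798163e-01  2.06283274e+01  1.09356778e+02 -7.91667075e-02
  5.00740048e+01  1.66643363e+01]
```

Request:
send_rows(
  steps=[
    [[0, 0, 0, 0.6, 0.4], [0, 0, 0, 0.6, 0.4], [0, 0, 0, 0.6, 0.4]],
  ],
  squeeze=60,
)

```text
time_s: 20.55
ee_pos: [511.1, 13.2, 38.0]
ee_rot: [-180.0, 0.1, 61.3]
force: [-4.4, -1.6, 8.4]
gripper_width: 45.7
gripper_force: 60.0
```

```bash
python3 -c "
from h import *
s=env.state();print(s['torque'],s['force'],s['ee_rot'])"
```

```text
[-0.3354321   0.59585895  0.14262692] [-4.43621962 -1.63490323  8.43745672] [-1.79950807e+02  8.62338101e-02  6.13046880e+01]
```

Request:
send_rows(
  steps=[
    [[0, 0, 0, 0.4, 0.4], [0, 0, 0, 0.4, 0.4]],
  ],
)

```text
time_s: 20.72
ee_pos: [511.0, 13.3, 38.0]
ee_rot: [-179.9, 0.1, 55.9]
force: [-4.4, -1.3, 7.6]
gripper_width: 46.1
gripper_force: 60.0
```

```bash
python3 -c "
from h import *
s=env.state();print(s['torque'],s['force'],s['ee_rot'])"
```

```text
[-0.26350728  0.6774149   0.27697375] [-4.42538005 -1.27258251  7.55389145] [-1.79947190e+02  9.74621099e-02  5.58822874e+01]
```

Request:
send_rows(
  steps=[
    [[0, 0, 0, 0.4, 0.4], [0, 0, 0, 0.4, 0.4]],
  ],
)

```text
time_s: 20.88
ee_pos: [510.9, 13.4, 38.0]
ee_rot: [-179.9, 0.1, 50.4]
force: [-4.9, -0.1, 7.6]
gripper_width: 46.3
gripper_force: 60.0
```

```bash
python3 -c "
from h import *
s=env.state();print(s['torque'],s['force'],s['ee_rot'])"
```

```text
[-0.24318252  0.66471593  0.42300588] [-4.8564802  -0.07947098  7.64507677] [-1.79945588e+02  1.08170881e-01  5.04043844e+01]
```

The torque is rising steadily as the jaws grip (0.14 → 0.42 N m). A bit more, then check.

Request:
send_rows(
  steps=[
    [[0, 0, 0, 0.3, 0.4], [0, 0, 0, 0.2, 0.4], [0, 0, 0, 0, 0.4]],
  ],
)

```text
time_s: 21.13
ee_pos: [510.9, 13.4, 38.0]
ee_rot: [-179.9, 0.1, 47.0]
force: [-5.1, -1.1, 8.9]
gripper_width: 45.8
gripper_force: 60.0
```

```bash
python3 -c "
from h import *
s=env.state();print(s['torque'],s['force'],s['ee_rot'])"
```

```text
[-0.25732896  0.6886887   0.10153101] [-5.06073622 -1.09553831  8.92567517] [-1.79946007e+02  1.08963923e-01  4.70479019e+01]
```

Request:
send_rows(
  steps=[
    [[0, 0, 0, 0, 0.8], [0, 0, 0, 0, 0.8], [0, 0, 0, 0, 0.8], [0, 0, 0, 0, 0.8], [0, 0, 0, 0, 0.8]],
  ],
)

```text
time_s: 21.55
ee_pos: [512.3, 13.7, 37.0]
ee_rot: [180.0, -0.0, 47.0]
force: [0.0, -2.0, 0.2]
gripper_width: 72.4
gripper_force: 0.0
```

Request:
send_rows(
  steps=[
    [[0, 0, -0.4, 0, 0.8], [0, 0, -0.7, 0, 0.8], [0, 0, -0.9, 0, 0.8], [0, 0, -0.9, 0, 0.8], [0, 0, -0.9, 0, 0.8]],
  ],
)

```text
time_s: 21.97
ee_pos: [511.8, 13.7, 190.5]
ee_rot: [-180.0, 0.0, 47.0]
force: [0.6, 0.7, 0.5]
gripper_width: 72.7
gripper_force: 0.0
```

Request:
send_rows(
  steps=[
    [[-0.9, 0, 0, 0, 0.8], [-0.9, 0, 0, 0, 0.8], [-0.9, 0, 0, 0, 0.8], [0, 0, 0, 0, 0.8], [0, 0, 0, 0, 0.8]],
  ],
)

```text
time_s: 22.38
ee_pos: [437.9, -66.1, 189.4]
ee_rot: [180.0, -0.0, 46.9]
force: [0.5, -0.7, 0.6]
gripper_width: 72.6
gripper_force: 0.0
```

Run:
```python
from h import *
s=env.state();print(s['time_s'],s['force'],s['ee_rot'],s['ee_pos'])
f=save('top','top9');g=save('scene','s9')
for nm,F in(('top',f),('sc',g)):
    P=cloud(F);x,y,z=[P[...,i] for i in range(3)]
    for n,c,lo,hi,rr in(('gold',(510,12.5),118,145,24),('sleeve',(510,12.5),75,104,30),('silver',(497,-387),42,66,20),('step',(493,-294),42,75,18),('cs',(491.5,-249),42,75,18)):
        m=(np.hypot(x-c[0],y-c[1])<rr)&(z>lo)&(z<hi)
        if m.sum()>4: k=cv2.minEnclosingCircle(P[m][:,:2].astype(np.float32));print(nm,n,m.sum(),np.round(k[0],1),round(k[1],1),P[m][:,2].max().round(1))
R=lambda a,s:cv2.resize(a[:,:,::-1],s,interpolation=cv2.INTER_CUBIC)
a=R(g['pixels'][140:230,180:270],(400,400));b=R(g['pixels'][230:330,225:325],(400,400));c=R(f['pixels'][180:230,180:380],(800,200))
cv2.imwrite('pics/fin.png',np.vstack([np.hstack([a,b]),c]))
```

```text
22.3833 [ 0.46545361 -0.70923505  0.64872877] [ 1.79970419e+02 -3.67579658e-02  4.68623906e+01] [437.87871466 -66.10243489 189.37963214]
top gold 92 [510.6  13.9] 16.3 138.8
top sleeve 122 [510.3  13.1] 24.7 103.9
top silver 57 [ 497.7 -387.6] 13.5 60.4
top step 48 [ 493.3 -294.5] 10.5 66.8
top cs 51 [ 491. -249.] 10.3 60.4
sc gold 104 [510.   12.9] 17.1 135.8
sc sleeve 230 [508.7   9.7] 24.9 104.0
sc silver 153 [ 496.9 -389.1] 13.8 59.5
sc step 75 [ 491.7 -297.3] 9.1 63.6
sc cs 73 [ 490.3 -250.5] 10.5 60.1
```

View pics/fin.png

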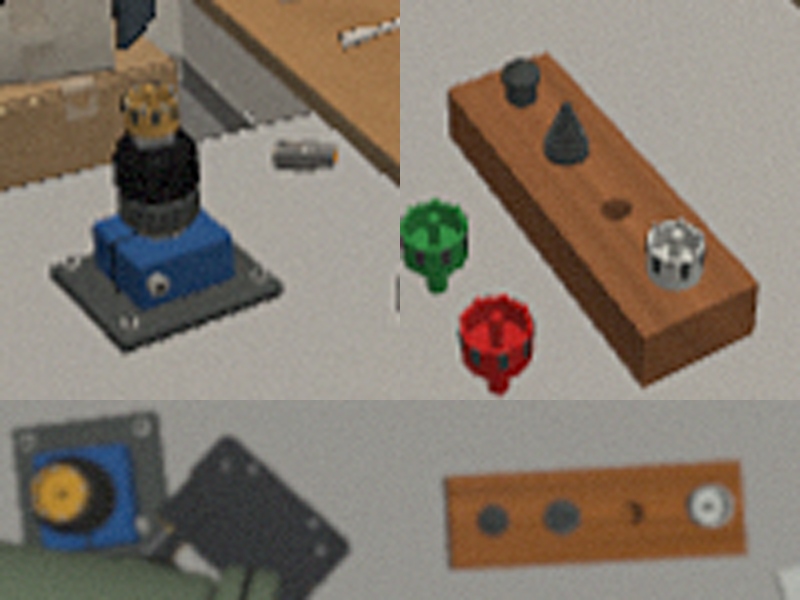

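The final picture shows gold upright and concentric in the chuck at (150,110). Silver is fully down in the end well at (677,250), the other two bits are untouched, and the gripper is clear. The torque began to rise at 1.18 rad, matching the 1.17 rad touch point, and the sleeve was turned on to 1.43 rad.

```bash
python3 -c "
from h import *
print(env.job_done())"
```

```text
the job is handed in; nothing more can be done
None
```

The job is handed in after about 22 s: the silver cutter is fully down in the end well, and the gold cutter is upright and centred on the jaws and clamped (sleeve turned about 1.43 rad, judged by torque, not tug-tested), with the gripper clear.

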